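# Hold a spring clamp open around a wet card's edge

## Task

The grey sample card standing in the wooden block has wet glue on both faces: pick up the large spring clamp by its handles, squeeze it wide open and bring it, level, to the card's free upright edge, the one nearest the robot, so that the edge stands well inside the gaping jaws, past the rubber pads' tips by at least 15 mm. Finish while holding it there, lifted clear of the bench and wide open, with no part of it touching the card, so that I can slip protective strips in between; do not let go. Leave the card, its block and everything else on the bench where they are.

Things in the scene. Friction and masses are not known exactly. Their poses are not given: they have to be found in the camera images.
- clamp: large spring clamp like a clothes peg, lying on its side: dark steel, black rubber grips and jaw pads, 121 mm long, 32 mm thick (its height as it lies), 0.15 kg. Origin: on its upright pin, at mid thickness (16 mm above the bench at the start). x: along its middle from handles towards jaws, y: across, z: the pin's axis, up. Squeezing the handles together along y spreads the jaws along y
- clamp_grip (a point): midway between the handle ends, at mid thickness, 55 mm behind the pin; axes as the clamp's. Each handle ends in an upright round rubber grip, 14 mm across, 32 mm tall; over both it measures 62 mm along y when shut, about 35 mm at the open stop. The spring takes about 4 N on each handle to start, 12 N to hold at the stop; squeezing harder does no harm
- clamp_mouth (a point): midway between the jaw tips, 55 mm ahead of the pin, at mid thickness; axes as the clamp's. The rubber jaw pads are 14 mm long (45 to 59 mm ahead of the pin), 2 mm apart when shut, about 29 mm when fully open. The throat is clear from 10 mm ahead of the pin to the tips
- clamp_left (a joint): angle of the lever on the clamp's +y side, rad: 0 shut, 0.27 at its stop, fully open
- clamp_right (a joint): angle of the other lever, always the same as clamp_left: 0 shut, 0.27 at its stop
- card: stiff grey card upright in a slotted wooden block, 0.8 kg in all, loose on the bench. Origin: on the bench below the card's free upright edge (nearest the robot). x: along the card away from that edge, y: square to its faces, z up. Card 6 mm thick, 130 mm long, from 20 to 150 mm above the bench. Block 80 mm wide, 46 mm high, from x = 65 to 155 mm; the first 65 mm of card overhang freely
- card_edge (a point): the middle of the card's free upright edge, 85 mm above the bench, mid thickness; same axes as the card
- small_clamp: a much smaller spring clamp, 65 mm long and 18 mm high, lying in the middle of the bench; not the one to use; leave it alone. Origin: under its centre
- glue_bottle: white squeeze bottle, 56 mm across, 150 mm tall, standing; leave it alone. Origin: under its centre
- paint_tin: plain metal tin, 84 mm across, 100 mm tall, standing; leave it alone. Origin: under its centre
- screwdriver: screwdriver lying on the bench; leave it alone. Origin: under its centre
- tape_measure: grey tape measure standing on edge, 62 x 34 x 58 mm high; leave it alone. Origin: under its centre
- offcut: plywood offcut, 110 x 45 x 19 mm, lying flat; leave it alone. Origin: under its centre
- screw_jar: clear jar, 68 mm across, 85 mm tall, standing; leave it alone. Origin: under its centre
Mind the look-alikes: they are no part of the job. Leave any pink look-alike of the clamp alone. What is shaped like the card but blue is not meant.

How it is judged (in metres and radians):
On the way, in this order (a step that is already met when the one before it is completed fails the run):
1. the clamp is squeezed wide open between the fingers (value of joint each of clamp_left, clamp_right above 0.19 rad and contact force between the fingers and clamp above 3 N), for 0.2 s.
2. the gaping clamp is held around the card's free edge without touching it (all of step 1 and x of card_edge in the frame of clamp between 0.005 and 0.044 m and y of card_edge in the frame of clamp between -0.012 and 0.012 m and height (world z) of clamp between 0.045 and 0.135 m and angle between clamp's own z axis and vertical below 0.3 rad and angle between the x axis of clamp and the x axis of card, either way round below 0.3 rad and contact force between clamp and card below 0.3 N), for 0.5 s.
At the end, for the whole second after the job is handed in: fingers hold the clamp, levers open over 0.19 rad; the card edge lies 5-44 mm ahead of the pin, within 12 mm of the clamp's mid plane; pin 45-135 mm up; clamp level and in line with the card within 0.3 rad, not touching the card; card moved under 15 mm, tilted under 0.1 rad; all at rest (all of step 2 and distance of card_edge from where it was at the start of the episode below 0.015 m and angle between card's own z axis and vertical below 0.1 rad and linear speed of clamp below 0.03 m/s and linear speed of card below 0.02 m/s); the arm keeps its last pose, push and grip.
It fails at once if the card or its block is shifted by more than 20 mm or tipped (distance of card_edge from where it was at the start of the episode above 0.02 m or angle between card's own z axis and vertical above 0.25 rad).
It fails at once if a bystander is shifted by more than 30 mm (distance of any of small_clamp, glue_bottle, paint_tin, screwdriver, tape_measure, offcut, screw_jar from where it was at the start of the episode above 0.03 m).
It also fails if it takes over 42 s, if anything falls off the work surface, if the arm or the gripper's body presses on something with over 40 N, if the wrist force passes 120 N, or if a joint passes its speed limit or range.

## Robot

A 6-joint arm with a two-finger parallel gripper is mounted at the origin on the work surface. World frame = base frame: x ahead of the robot, y to its left, z up, the work surface at z = 0. Lengths are in mm, angles in rad, forces in N, time in s.
With the tool pointing down it reaches from about 350 to 725 mm from the base axis. Payload 4.3 kg.
Tool frame: the origin (TCP) lies between the finger pads; the fingertips stand 14 mm ahead of it and the grasp point (between the pads) lies 5 mm behind it (bot.tcp_to_tips is the distance from the TCP to the fingertips, in mm); x points along the fingers, y is the direction in which the jaws open and shut, and the axes are right-handed (so a half turn about x gives the same grasp; the last joint's range is limited). The gripper opens to 85 mm and grips with 20 to 120 N. Pads are 22 mm wide; open, the fingers measure 114 mm over their backs; the gripper's body (76 mm by 85 mm) begins 54 mm behind the grasp point. The pads swing forward as they close: fully open they stand 13 mm farther back than shut.
Start: joints at [-1.426, 0.377, 0.081, 1.274, 0, 1.46], TCP at [144.939, -556.469, 245.329] pointing down, gripper open.
Joint ranges: [-2.72, 2.72], [-0.84, 1.66], [-1.02, 1.22], [-1.77, 2.12], [-1.37, 1.28], [-3.14, 3.14]. Speed limits (rad/s): [2.57, 2.57, 3.14, 3.14, 3.14, 3.14].

## Interface

Orientations are given as a unit quaternion [w, x, y, z].
In Python, from workcell import bot gives the robot as it stands.
- The arm moves only by the tool step_arm, never from a script. Its argument "plan" is a list of rows, each an object of numbers: "dx", "dy", "dz": the shift along the world's x, y, z normalised to -1 to 1, where 1 is 0.04 m; "wx", "wy", "wz": the turn, a rotation vector about the world's x, y, z normalised to -1 to 1, where 1 is 5 degrees; "claw": the opening, from 0 (shut) to 1 (fully open). In form: [{"dx": .., "dy": .., "dz": .., "wx": .., "wy": .., "wz": .., "claw": ..}, ...]. A call has 1 to 5 rows; each row shifts and turns the pose as measured when the row begins; what a row does not reach is not made up. A row lasts 1/10 s, in which the tool goes at most 50 mm and 8.59 degrees, less where a joint would pass 70% of its speed; a pose out of reach is approached as far as the arm can. A call with a number of a shift or a turn outside -1 to 1 is refused whole. A call with a gripper value outside its range is refused whole. The fingers move at their own pace and stop on an object; "newtons" is the grip in N (left out, the last holds). Time passes only in rows, so rows that do not move let the fingers close. It gives the time, the measured TCP pose, the force and the opening at its end, in the units of the state.
- bot.get_obs(): the state, without advancing time (a new reading comes with each control period).
- bot.read_camera(name): name is "scene" or "top" or "wrist"; returns a dict with "img" (480x640x3 uint8, blue, green, red), "intrinsics" (3x3 intrinsics, pixels), "k1" (the pictures are not rectified: a ray, as slopes to the right and down, at radius r is drawn at 1 + k1 r^2 times it, then the intrinsics apply), "eye" and "attitude" of the camera in the world. Camera axes: x right, y down, z forward; pixel columns grow to the right and rows downward; lengths in mm; the calibration is good to about 2 mm. A picture is of the moment at which its call begins. There is no depth.
- bot.hand_in(): hands the job in, once; it reports no verdict.
The state is a dict: "t": time; "qpos": joint angles; "joint_vel": joint speeds; "joint_torque": joint torques, N m; "eef_pos": TCP position; "eef_rot": TCP orientation; "ft_force": force on the tool from outside, world axes, zero at the start; "ft_torque": the same for the moment, N m; "width": finger opening in mm.
Only numpy, scipy, OpenCV 4.12 (cv2) and the standard library are available. Lean on these libraries where they do the work, as an engineer would, in place of code of your own. Each camera call takes 0.05 s, during which the arm holds its last target.

## Working session

There is one attempt and no reset: what is moved stays moved. The work goes in short steps, Python scripts to look and compute and a tool call to move; the robot and the scene stay as the last step left them, time stands still between calls to the robot, and variables do not carry over. Pictures are saved under pics/ and viewed, and the job is handed in when it is done.

Besides the shell and the picture viewer there is one more tool, called by a JSON object that holds its "name" and its "arguments". step_arm: Moves the arm, as the interface text tells. Its arguments: {"type":"object","properties":{"plan":{"type":"array","items":{"type":"object","properties":{"dx":{"type":"number","minimum":-1,"maximum":1},"dy":{"type":"number","minimum":-1,"maximum":1},"dz":{"type":"number","minimum":-1,"maximum":1},"wx":{"type":"number","minimum":-1,"maximum":1},"wy":{"type":"number","minimum":-1,"maximum":1},"wz":{"type":"number","minimum":-1,"maximum":1},"claw":{"type":"number"}}}},"newtons":{"type":"number"}},"required":["plan"]}

```bash
mkdir -p pics; ls; python3 - <<'E'
from workcell import bot
import cv2
for n in ("scene","top","wrist"):
    d=bot.read_camera(n); cv2.imwrite(f"pics/{n}0.png",d["img"])
    print(n,d["intrinsics"],d["k1"],d["eye"],d["attitude"])
o=bot.get_obs(); print(o)
E
```

```text
pics
scene [[460.73170494   0.         318.36282272]
 [  0.         460.73170494 237.10413785]
 [  0.           0.           1.        ]] -0.041617299714854825 [905.19999956 500.2877733  961.48787313] [-0.09301835  0.2730104   0.91505316 -0.28194081]
top [[540.74613779   0.         316.20844   ]
 [  0.         540.74613779 234.6849698 ]
 [  0.           0.           1.        ]] -0.051630701114435615 [ 362.66427851   14.92476943 1354.00967926] [-0.04727278  0.71596402 -0.69402347  0.05909504]
wrist [[359.80629563   0.         314.79891279]
 [  0.         359.80629563 238.13793058]
 [  0.           0.           1.        ]] -0.010857774372094594 [ 207.8500684  -539.43906051  372.17229489] [ 0.10289439  0.78449492 -0.60618273 -0.08076482]
{'t': 0.15, 'qpos': array([-1.42629767e+00,  3.77916480e-01,  7.99620371e-02,  1.27440596e+00,
       -1.27417503e-05,  1.46049145e+00]), 'joint_vel': array([ 0.00117851, -0.00128151,  0.00420853,  0.0013499 ,  0.00154814,
       -0.00051196]), 'joint_torque': array([ 1.11746638e-03, -4.64034820e+01,  2.70170850e+01,  1.39247396e-02,
       -1.01446090e-04,  2.84059517e-06]), 'eef_pos': array([ 144.86325673, -555.96767869,  244.57471137]), 'eef_rot': array([-0.0892903 , -0.70136177, -0.09039595,  0.70138968]), 'ft_force': array([-0.08165322,  0.12102858,  0.69920989]), 'ft_torque': array([-0.02333665, -0.01108626, -0.00487098]), 'width': 85.58695382115047}
```

View pics/scene0.png

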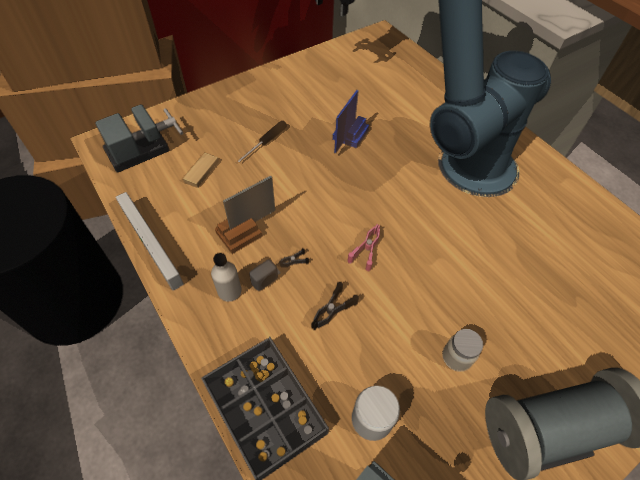

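View pics/top0.png

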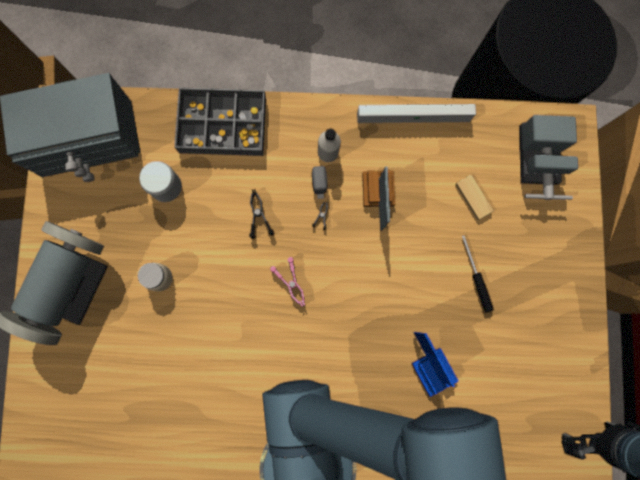

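View pics/wrist0.png

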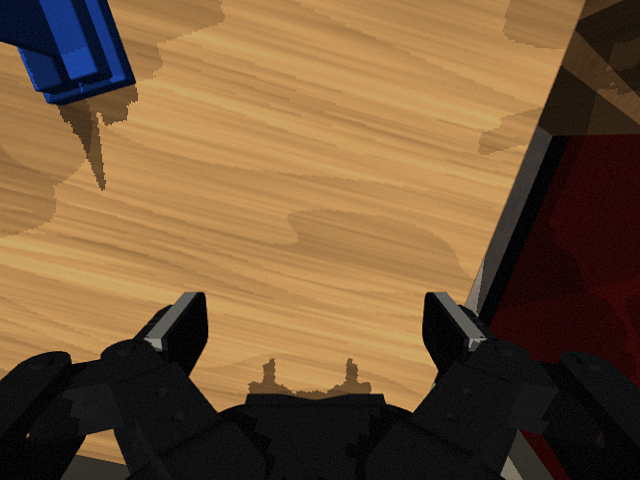

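The top view shows the dark clamp near (258,215), its grips at about (251,236) and (271,234) and its jaws at the top. The grey card's near edge is at about (385,228). The pink and blue look-alikes are elsewhere. I'll zoom in for exact measurements.

```bash
cat > h.py <<'E'
import numpy as np, cv2
from workcell import bot
from scipy.spatial.transform import Rotation as R
def rot(q): return R.from_quat([q[1],q[2],q[3],q[0]])
def ray(d,u,v):
    K=d["intrinsics"]; a=np.array([(u-K[0,2])/K[0,0],(v-K[1,2])/K[1,1]])
    s=a.copy()
    for _ in range(20): s=a/(1+d["k1"]*(s@s))
    return rot(d["attitude"]).apply(np.array([s[0],s[1],1.]))
def onz(d,u,v,z):
    r=ray(d,u,v); e=np.array(d["eye"]); return e+r*(z-e[2])/r[2]
def proj(d,p):
    c=rot(d["attitude"]).inv().apply(np.array(p)-d["eye"]); s=c[:2]/c[2]; s=s*(1+d["k1"]*(s@s)); K=d["intrinsics"]
    return K[0,0]*s[0]+K[0,2],K[1,1]*s[1]+K[1,2]
def tri(d1,p1,d2,p2):
    r1=ray(d1,*p1);r2=ray(d2,*p2);r1/=np.linalg.norm(r1);r2/=np.linalg.norm(r2)
    e1=np.array(d1["eye"]);e2=np.array(d2["eye"])
    t,*_=np.linalg.lstsq(np.stack([r1,-r2],1),e2-e1,rcond=None)
    a=e1+t[0]*r1;b=e2+t[1]*r2; return (a+b)/2,np.linalg.norm(a-b)
def crop(d,x,y,w,h,s,name): cv2.imwrite("pics/"+name,cv2.resize(d["img"][y:y+h,x:x+w],None,fx=s,fy=s,interpolation=cv2.INTER_CUBIC))
E
python3 - <<'E'
from h import *
t=bot.read_camera("top"); s=bot.read_camera("scene")
crop(t,230,150,180,100,4,"tc.png"); crop(s,200,170,180,170,4.0*0.85,"sc.png")
o=bot.get_obs(); print(rot(o["eef_rot"]).as_matrix())
E
```

```text
[[-1.66118807e-04  2.52063313e-01 -9.67710731e-01]
 [ 9.27009727e-04 -9.67710290e-01 -2.52063357e-01]
 [-9.99999557e-01 -9.38949724e-04 -7.29102641e-05]]
```

View pics/tc.png

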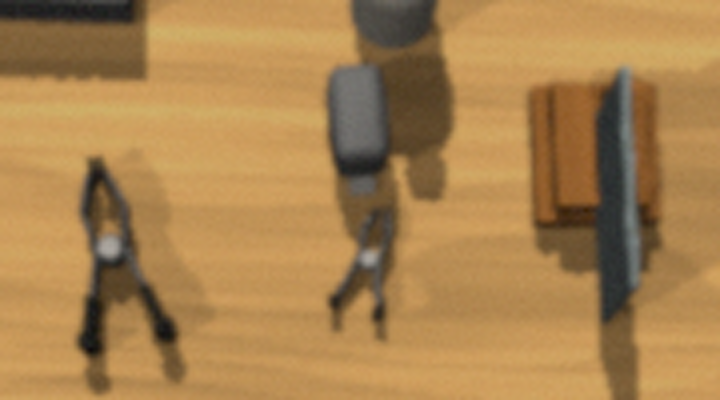

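View pics/sc.png

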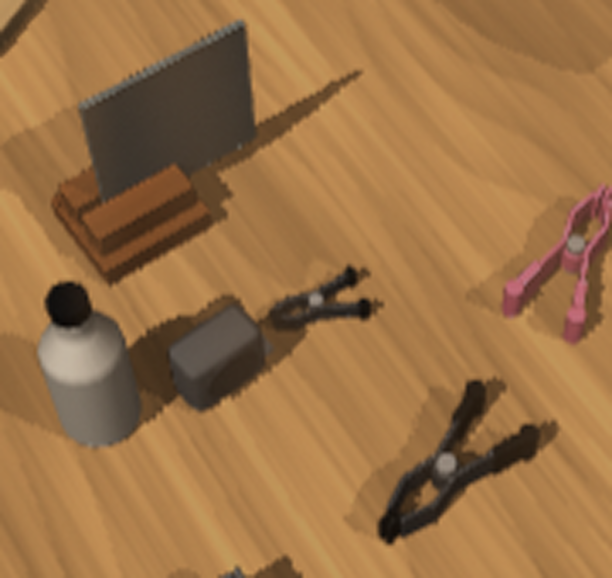

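```bash
python3 - <<'E'
from h import *
t=bot.read_camera("top"); s=bot.read_camera("scene")
T=lambda x,y:(230+(x+.5)/4-.5,150+(y+.5)/4-.5)
S=lambda x,y:(200+(x+.5)/3.4-.5,170+(y+.5)/3.4-.5)
for n,a,b,z in [("pin",(109,247),(446,463),34),("gripA(left img)",(92,343),(476,388),32),("gripB",(167,330),(530,435),32),("tip",(96,163),(389,532),16),
  ("cardtopnear",(636,288),(244,25),150),("cardtopfar",(624,70),(84,105),150),("cardbotnear",(606,320),(252,148),20)]:
    print(n,onz(t,*T(*a),z).round(1),onz(s,*S(*b),z).round(1),[np.round(k,1) for k in tri(t,T(*a),s,S(*b))])
# outlines by darkness
im=t["img"]; roi=im[185:245,245:280]; print(onz(t,385,228,85).round())
for n,p in [("bottle",(330,150)),("small",(322,215)),("tape",(320,180))]: print(n,onz(t,*p,20).round())
E
```

```text
pin [617.  144.7  34. ] [619.2 145.9  34. ] [array([617.9, 144.8,  30.6]), np.float64(0.7)]
gripA(left img) [556.7 152.6  32. ] [570.1 110.1  32. ] [array([566.7, 136.1,  60.8]), np.float64(39.1)]
gripB [566.4 106.7  32. ] [560.4 158.6  32. ] [array([558.6, 126.3,  -9.3]), np.float64(43.7)]
tip [674.3 157.3  16. ] [672.4 159.5  16. ] [array([673.3, 158.3,  15.7]), np.float64(2.9)]
cardtopnear [ 581.  -165.9  150. ] [ 583.9 -160.6  150. ] [array([ 581.7, -166.4,  143.4]), np.float64(1.3)]
cardtopfar [ 708.3 -157.8  150. ] [ 708.7 -156.7  150. ] [array([ 708.5, -157.9,  148.7]), np.float64(0.4)]
cardbotnear [ 583.5 -166.7   20. ] [ 589.7 -155.8   20. ] [array([ 585.2, -168. ,    4. ]), np.float64(2.6)]
[ 577. -167.   85.]
bottle [786. -33.  20.]
small [616. -17.  20.]
tape [706. -10.  20.]
```

Both views agree on the layout:

| Item | Position (mm) | Yaw (rad) | Size check |
|---|---|---|---|
| Clamp pin | (618, 145) | about 0.23 | – |
| Clamp grip | (564, 132) | – | grips 48 mm apart, as expected |
| Card edge | (582, -165) | about 0.06 | card length about 127 mm |

I'll go over there with the half turn, which puts the wrist camera on the robot's side.

{"name": "step_arm", "arguments": {"plan": [{"dx":0.29,"dy":0.48,"wz":1,"claw":1},{"dx":0.29,"dy":0.48,"wz":1,"claw":1},{"dx":0.29,"dy":0.48,"wz":1,"claw":1},{"dx":0.29,"dy":0.48,"wz":1,"claw":1},{"dx":0.29,"dy":0.48,"wz":1,"claw":1}]}}

```text
validation failed for argument at $.pl...
```

{"name": "step_arm", "arguments": {"plan": [{"dx":0.29,"dy":0.48,"dz":0.0,"wx":0.0,"wy":0.0,"wz":1.0,"claw":1.0},{"dx":0.29,"dy":0.48,"dz":0.0,"wx":0.0,"wy":0.0,"wz":1.0,"claw":1.0},{"dx":0.29,"dy":0.48,"dz":0.0,"wx":0.0,"wy":0.0,"wz":1.0,"claw":1.0},{"dx":0.29,"dy":0.48,"dz":0.0,"wx":0.0,"wy":0.0,"wz":1.0,"claw":1.0},{"dx":0.29,"dy":0.48,"dz":0.0,"wx":0.0,"wy":0.0,"wz":1.0,"claw":1.0}]}}

```text
t: 0.85
eef_pos: [202.9, -459.6, 244.3]
eef_rot: [-0.244, -0.664, -0.243, 0.664]
ft_force: [0.1, 0.1, -0.2]
width: 85.3
```

{"name": "step_arm", "arguments": {"plan": [{"dx":0.3,"dy":0.49,"dz":0.0,"wx":0.0,"wy":0.0,"wz":1.0,"claw":1.0},{"dx":0.3,"dy":0.49,"dz":0.0,"wx":0.0,"wy":0.0,"wz":1.0,"claw":1.0},{"dx":0.3,"dy":0.49,"dz":0.0,"wx":0.0,"wy":0.0,"wz":1.0,"claw":1.0},{"dx":0.3,"dy":0.49,"dz":0.0,"wx":0.0,"wy":0.0,"wz":1.0,"claw":1.0},{"dx":0.3,"dy":0.49,"dz":0.0,"wx":0.0,"wy":0.0,"wz":1.0,"claw":1.0}]}}

```text
t: 1.35
eef_pos: [264.9, -357.4, 244.6]
eef_rot: [0.388, 0.592, 0.386, -0.592]
ft_force: [-0.3, -0.1, -1.1]
width: 85.4
```

{"name": "step_arm", "arguments": {"plan": [{"dx":0.3,"dy":0.49,"dz":0.0,"wx":0.0,"wy":0.0,"wz":1.0,"claw":1.0},{"dx":0.3,"dy":0.49,"dz":0.0,"wx":0.0,"wy":0.0,"wz":1.0,"claw":1.0},{"dx":0.3,"dy":0.49,"dz":0.0,"wx":0.0,"wy":0.0,"wz":1.0,"claw":1.0},{"dx":0.3,"dy":0.49,"dz":0.0,"wx":0.0,"wy":0.0,"wz":1.0,"claw":1.0},{"dx":0.3,"dy":0.49,"dz":0.0,"wx":0.0,"wy":0.0,"wz":1.0,"claw":1.0}]}}

```text
t: 1.85
eef_pos: [326.9, -255.1, 245.3]
eef_rot: [0.512, 0.49, 0.509, -0.489]
ft_force: [0.2, 0.2, -0.6]
width: 85.4
```

{"name": "step_arm", "arguments": {"plan": [{"dx":0.3,"dy":0.49,"dz":0.0,"wx":0.0,"wy":0.0,"wz":1.0,"claw":1.0},{"dx":0.3,"dy":0.49,"dz":0.0,"wx":0.0,"wy":0.0,"wz":1.0,"claw":1.0},{"dx":0.3,"dy":0.49,"dz":0.0,"wx":0.0,"wy":0.0,"wz":1.0,"claw":1.0},{"dx":0.3,"dy":0.49,"dz":0.0,"wx":0.0,"wy":0.0,"wz":1.0,"claw":1.0},{"dx":0.3,"dy":0.49,"dz":0.0,"wx":0.0,"wy":0.0,"wz":1.0,"claw":1.0}]}}

```text
t: 2.35
eef_pos: [389.0, -152.6, 246.0]
eef_rot: [0.609, 0.363, 0.605, -0.361]
ft_force: [0.5, -1.0, 0.4]
width: 85.3
```

{"name": "step_arm", "arguments": {"plan": [{"dx":0.3,"dy":0.49,"dz":0.0,"wx":0.0,"wy":0.0,"wz":1.0,"claw":1.0},{"dx":0.3,"dy":0.49,"dz":0.0,"wx":0.0,"wy":0.0,"wz":1.0,"claw":1.0},{"dx":0.3,"dy":0.49,"dz":0.0,"wx":0.0,"wy":0.0,"wz":1.0,"claw":1.0},{"dx":0.3,"dy":0.49,"dz":0.0,"wx":0.0,"wy":0.0,"wz":1.0,"claw":1.0},{"dx":0.3,"dy":0.49,"dz":0.0,"wx":0.0,"wy":0.0,"wz":1.0,"claw":1.0}]}}

```text
t: 2.85
eef_pos: [451.1, -50.0, 246.7]
eef_rot: [0.676, 0.217, 0.671, -0.214]
ft_force: [-0.0, -0.2, -0.4]
width: 85.7
```

{"name": "step_arm", "arguments": {"plan": [{"dx":0.3,"dy":0.49,"dz":0.0,"wx":0.0,"wy":0.0,"wz":1.0,"claw":1.0},{"dx":0.3,"dy":0.49,"dz":0.0,"wx":0.0,"wy":0.0,"wz":1.0,"claw":1.0},{"dx":0.3,"dy":0.49,"dz":0.0,"wx":0.0,"wy":0.0,"wz":1.0,"claw":1.0},{"dx":0.3,"dy":0.49,"dz":0.0,"wx":0.0,"wy":0.0,"wz":1.0,"claw":1.0},{"dx":0.3,"dy":0.49,"dz":0.0,"wx":0.0,"wy":0.0,"wz":1.0,"claw":1.0}]}}

```text
t: 3.35
eef_pos: [513.2, 52.6, 247.1]
eef_rot: [0.707, 0.059, 0.702, -0.056]
ft_force: [-0.4, 0.1, 0.5]
width: 85.7
```

{"name": "step_arm", "arguments": {"plan": [{"dx":0.25,"dy":0.4,"dz":-0.2,"wx":0.0,"wy":0.0,"wz":0.9,"claw":1.0},{"dx":0.25,"dy":0.4,"dz":-0.2,"wx":0.0,"wy":0.0,"wz":0.9,"claw":1.0},{"dx":0.25,"dy":0.4,"dz":-0.2,"wx":0.0,"wy":0.0,"wz":0.9,"claw":1.0},{"dx":0.25,"dy":0.4,"dz":-0.2,"wx":0.0,"wy":0.0,"wz":0.9,"claw":1.0},{"dx":0.25,"dy":0.4,"dz":-0.2,"wx":0.0,"wy":0.0,"wz":0.9,"claw":1.0}]}}

```text
t: 3.85
eef_pos: [566.5, 137.0, 207.3]
eef_rot: [0.705, -0.085, 0.698, 0.09]
ft_force: [1.2, -0.2, 0.2]
width: 85.6
```

```bash
python3 - <<'E'
from h import *
w=bot.read_camera("wrist"); cv2.imwrite("pics/w1.png",w["img"])
o=bot.get_obs(); print(o["eef_pos"],rot(o["eef_rot"]).as_matrix().round(3),o["qpos"])
for p in [(618,145,32),(564.5,132.5,32),(673,158,16)]: print(proj(w,p))
E
```

```text
[567.17814555 139.28232273 205.61261258] [[ 0.008 -0.249  0.968]
 [ 0.01   0.968  0.249]
 [-1.     0.007  0.011]] [ 0.1278022   0.39930652  0.01068338  1.17250068  0.00861804 -0.12390513]
(np.float64(307.95243937102305), np.float64(275.2004565824112))
(np.float64(308.781253316349), np.float64(215.2460709939504))
(np.float64(307.57001371196975), np.float64(322.9214950190599))
```

View pics/w1.png

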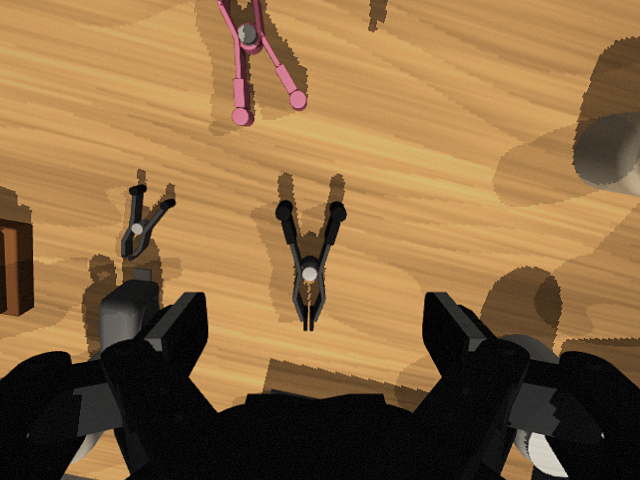

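```bash
python3 - <<'E'
from h import *
w=bot.read_camera("wrist")
im=w["img"][185:335,265:355]; crop(w,250,180,110,160,4,"w1c.png")
for n,p,z in [("gA",(284,211),32),("gB",(338,212),32),("pin",(309.5,273.5),33),("tip",(308.5,329),32)]: print(n,onz(w,*p,z).round(1))
m=bot.get_obs();print(m["eef_pos"])
E
```

```text
gA [566.4 113.7  32. ]
gB [555.8 158.4  32. ]
pin [615.6 148.5  33. ]
tip [669.8 161.3  32. ]
[566.23497727 137.85109775 206.10052913]
```

View pics/w1c.png

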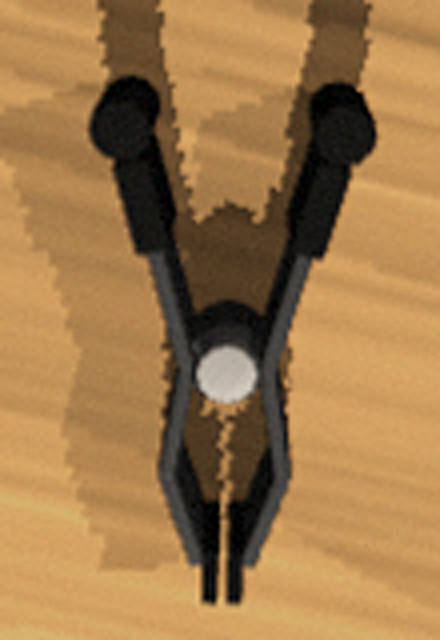

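{"name": "step_arm", "arguments": {"plan": [{"dx":-0.07,"dy":-0.07,"dz":-0.7,"wx":0.0,"wy":0.0,"wz":-0.25,"claw":1.0},{"dx":-0.07,"dy":-0.07,"dz":-0.7,"wx":0.0,"wy":0.0,"wz":0.0,"claw":1.0},{"dx":0.0,"dy":0.0,"dz":-0.7,"wx":0.0,"wy":0.0,"wz":0.0,"claw":1.0},{"dx":0.0,"dy":0.0,"dz":-0.7,"wx":0.0,"wy":0.0,"wz":0.0,"claw":1.0},{"dx":0.0,"dy":0.0,"dz":-0.7,"wx":0.0,"wy":0.0,"wz":0.0,"claw":1.0}]}}

```text
t: 4.45
eef_pos: [564.0, 130.2, 68.9]
eef_rot: [0.71, -0.075, 0.695, 0.078]
ft_force: [-0.3, 0.3, 0.6]
width: 85.1
```

{"name": "step_arm", "arguments": {"plan": [{"dx":0.0,"dy":0.0,"dz":0.0,"wx":0.0,"wy":0.0,"wz":0.0,"claw":1.0}]}}

```text
t: 4.55
eef_pos: [560.3, 129.1, 65.6]
eef_rot: [0.708, -0.074, 0.698, 0.077]
ft_force: [-1.4, 0.2, -0.0]
width: 85.1
```

```bash
python3 - <<'E'
from h import *
w=bot.read_camera("wrist"); cv2.imwrite("pics/w2.png",w["img"])
o=bot.get_obs(); print(o["t"],o["eef_pos"],rot(o["eef_rot"]).as_matrix().round(3),o["qpos"])
for p in [(617,145.5,32),(562.5,132.5,32),(672,158,16)]: print(proj(w,p))
E
```

```text
4.6 [561.75653648 129.26149334  67.66772683] [[ 0.016 -0.213  0.977]
 [ 0.006  0.977  0.213]
 [-1.     0.003  0.017]] [ 0.11384622  0.4793826  -0.24296931  0.83184853  0.00441161 -0.10056154]
(np.float64(321.6880035059981), np.float64(386.64105612346526))
(np.float64(319.9995495091917), np.float64(288.1940298177451))
(np.float64(321.4752644759336), np.float64(447.1290695386751))
```

View pics/w2.png

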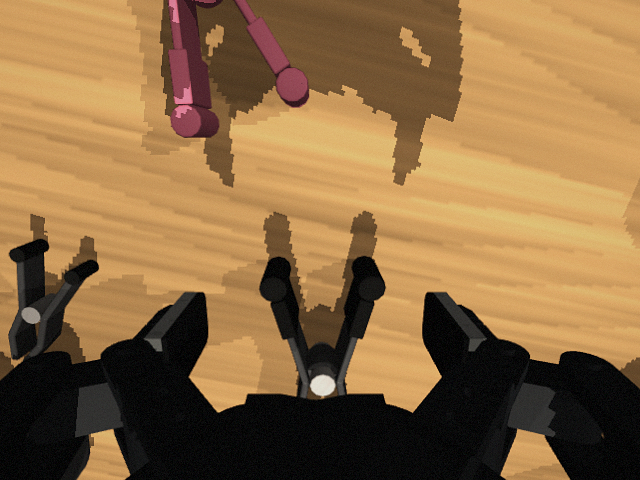

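The grips are at (274,288) and (369,287), centred between the fingers to within about 4 mm. I'll descend with a small y correction.

{"name": "step_arm", "arguments": {"plan": [{"dx":0.0,"dy":0.1,"dz":-0.4,"wx":0.0,"wy":0.0,"wz":0.15,"claw":1.0},{"dx":0.0,"dy":0.0,"dz":-0.4,"wx":0.0,"wy":0.0,"wz":0.0,"claw":1.0},{"dx":0.0,"dy":0.0,"dz":-0.25,"wx":0.0,"wy":0.0,"wz":0.0,"claw":1.0},{"dx":0.0,"dy":0.0,"dz":0.0,"wx":0.0,"wy":0.0,"wz":0.0,"claw":1.0}]}}

```text
t: 5.0
eef_pos: [567.3, 132.7, 32.9]
eef_rot: [0.713, -0.078, 0.693, 0.081]
ft_force: [-0.4, -0.1, 1.0]
width: 85.4
```

{"name": "step_arm", "arguments": {"plan": [{"dx":-0.12,"dy":0.0,"dz":-0.25,"wx":0.0,"wy":0.25,"wz":0.0,"claw":1.0},{"dx":0.0,"dy":0.0,"dz":-0.05,"wx":0.0,"wy":0.0,"wz":0.0,"claw":1.0}]}}

```text
t: 5.2
eef_pos: [564.1, 132.7, 23.0]
eef_rot: [0.706, -0.077, 0.7, 0.081]
ft_force: [-0.9, 0.1, 0.1]
width: 85.3
```

```bash
python3 - <<'E'
from h import *
w=bot.read_camera("wrist"); cv2.imwrite("pics/w3.png",w["img"])
o=bot.get_obs(); print(o["t"],o["eef_pos"],rot(o["eef_rot"]).as_matrix().round(3),o["ft_force"])
E
```

```text
5.25 [565.00502399 132.82329178  23.37175449] [[ 0.01  -0.222  0.975]
 [ 0.008  0.975  0.222]
 [-1.     0.005  0.012]] [ 0.73048912 -0.79782267 -0.45007066]
```

View pics/w3.png

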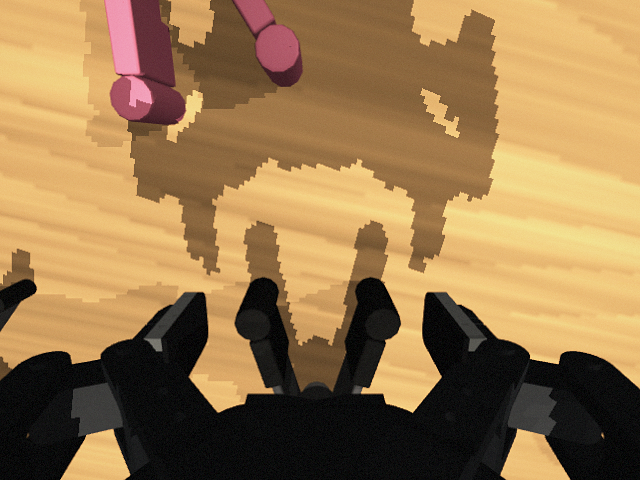

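Centred now, with a grip mean of u=317 against a finger centre of 315. I'll make a small correction, then close.

{"name": "step_arm", "arguments": {"plan": [{"dx":-0.1,"dy":0.0,"dz":-0.08,"wx":0.0,"wy":0.1,"wz":0.0,"claw":1.0},{"dx":0.0,"dy":0.0,"dz":0.0,"wx":0.0,"wy":0.0,"wz":0.0,"claw":0.7},{"dx":0.0,"dy":0.0,"dz":0.0,"wx":0.0,"wy":0.0,"wz":0.0,"claw":0.55},{"dx":0.0,"dy":0.0,"dz":0.0,"wx":0.0,"wy":0.0,"wz":0.0,"claw":0.4}], "newtons": 50}}

```text
t: 5.65
eef_pos: [561.6, 132.7, 22.5]
eef_rot: [0.704, -0.076, 0.701, 0.081]
ft_force: [-6.4, 0.0, 18.5]
width: 44.1
```

{"name": "step_arm", "arguments": {"plan": [{"dx":0.0,"dy":0.0,"dz":0.0,"wx":0.0,"wy":0.0,"wz":0.0,"claw":0.2},{"dx":0.0,"dy":0.0,"dz":0.0,"wx":0.0,"wy":0.0,"wz":0.0,"claw":0.0},{"dx":0.0,"dy":0.0,"dz":0.0,"wx":0.0,"wy":0.0,"wz":0.0,"claw":0.0},{"dx":0.0,"dy":0.0,"dz":0.0,"wx":0.0,"wy":0.0,"wz":0.0,"claw":0.0}]}}

```text
t: 6.05
eef_pos: [562.0, 132.6, 25.0]
eef_rot: [0.705, -0.077, 0.701, 0.081]
ft_force: [-0.3, -0.5, -1.8]
width: 27.1
```

```bash
python3 - <<'E'
from h import *
w=bot.read_camera("wrist"); cv2.imwrite("pics/w4.png",w["img"])
t=bot.read_camera("top"); crop(t,200,150,180,120,4,"t4.png")
o=bot.get_obs(); print(o["t"],o["eef_pos"],rot(o["eef_rot"]).as_matrix().round(3),o["ft_force"],o["width"])
E
```

```text
6.15 [561.94731404 132.63497966  24.86758578] [[ 0.005 -0.222  0.975]
 [ 0.007  0.975  0.222]
 [-1.     0.006  0.006]] [ 1.02199602  0.77109379 -1.42965117] 26.90062543687736
```

View pics/w4.png

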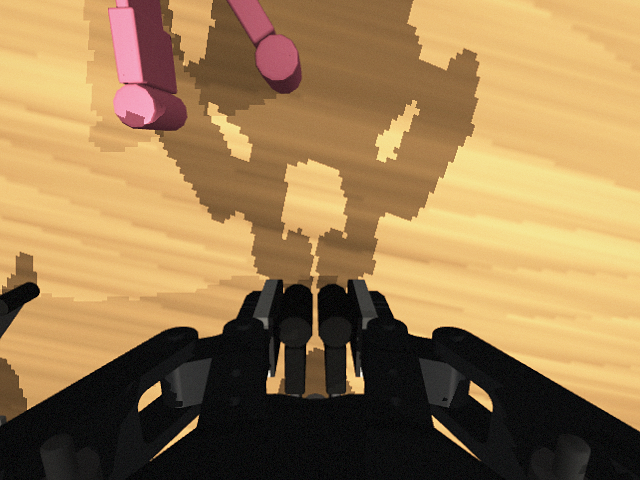

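View pics/t4.png

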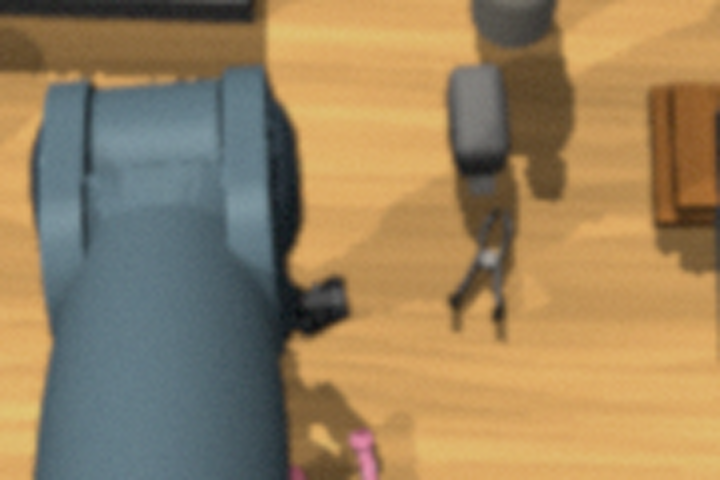

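The clamp is squeezed with the fingers 27 mm apart and the grips held between the pads at (295,330) and (335,330). Lifting.

{"name": "step_arm", "arguments": {"plan": [{"dx":0.0,"dy":0.0,"dz":0.2,"wx":0.0,"wy":0.0,"wz":0.0,"claw":0.0},{"dx":0.0,"dy":0.0,"dz":0.4,"wx":0.0,"wy":0.0,"wz":0.0,"claw":0.0},{"dx":0.0,"dy":0.0,"dz":0.5,"wx":0.0,"wy":0.0,"wz":0.0,"claw":0.0},{"dx":0.0,"dy":0.0,"dz":0.5,"wx":0.0,"wy":0.0,"wz":0.0,"claw":0.0},{"dx":0.0,"dy":0.0,"dz":0.3,"wx":0.0,"wy":0.0,"wz":0.0,"claw":0.0}]}}

```text
t: 6.65
eef_pos: [557.9, 132.2, 101.1]
eef_rot: [0.701, -0.077, 0.704, 0.081]
ft_force: [-0.2, 0.3, -1.7]
width: 27.1
```

{"name": "step_arm", "arguments": {"plan": [{"dx":-0.4,"dy":-0.2,"dz":0.0,"wx":0.0,"wy":0.0,"wz":-0.4,"claw":0.0},{"dx":-0.6,"dy":-0.4,"dz":0.0,"wx":0.0,"wy":0.0,"wz":-0.5,"claw":0.0},{"dx":-0.6,"dy":-0.4,"dz":0.0,"wx":0.0,"wy":0.0,"wz":-0.5,"claw":0.0},{"dx":-0.6,"dy":-0.4,"dz":0.0,"wx":0.0,"wy":0.0,"wz":-0.5,"claw":0.0},{"dx":-0.4,"dy":-0.2,"dz":0.0,"wx":0.0,"wy":0.0,"wz":0.0,"claw":0.0}]}}

```text
t: 7.15
eef_pos: [455.9, 67.8, 106.2]
eef_rot: [0.709, -0.017, 0.704, 0.021]
ft_force: [-0.2, 0.3, -1.9]
width: 27.1
```

```bash
python3 - <<'E'
from h import *
w=bot.read_camera("wrist"); cv2.imwrite("pics/w5.png",w["img"])
t=bot.read_camera("top"); cv2.imwrite("pics/t5.png",t["img"])
t=bot.read_camera("scene"); cv2.imwrite("pics/s5.png",t["img"])
o=bot.get_obs(); print(o["t"],o["eef_pos"],rot(o["eef_rot"]).as_matrix().round(3),o["ft_force"],o["width"])
E
```

```text
7.3 [457.08141418  68.45946477 106.285252  ] [[ 0.008 -0.054  0.999]
 [ 0.007  0.999  0.054]
 [-1.     0.007  0.008]] [ 0.31733587  0.67181061 -1.32587999] 27.297533953262754
```

View pics/w5.png

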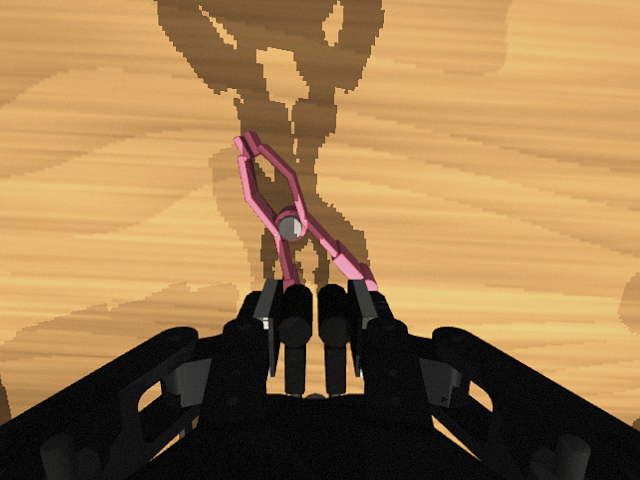

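View pics/t5.png

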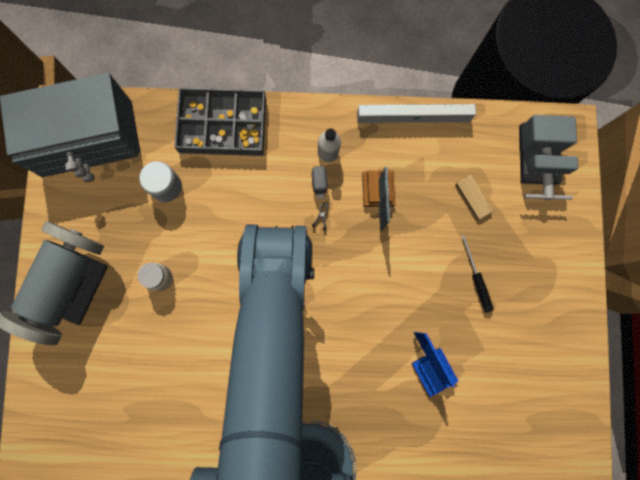

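View pics/s5.png

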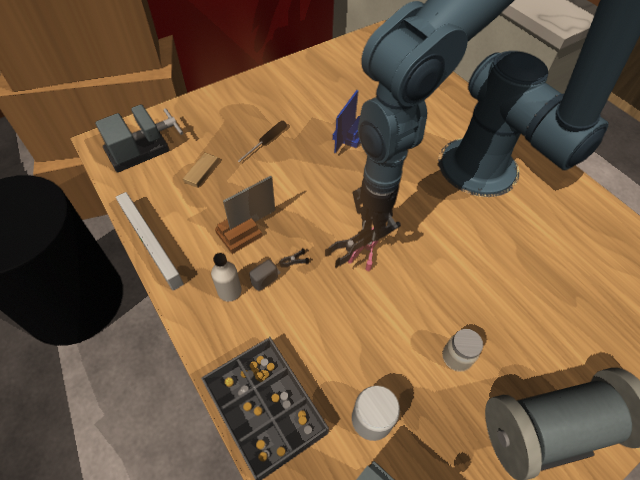

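Gripped, level and open in the scene view, with jaws near (330,250). Next I'll move sideways to line up in front of the card.

{"name": "step_arm", "arguments": {"plan": [{"dx":-0.2,"dy":-0.4,"dz":0.0,"wx":0.0,"wy":0.0,"wz":0.0,"claw":0.0},{"dx":-0.2,"dy":-0.6,"dz":0.0,"wx":0.0,"wy":0.0,"wz":0.0,"claw":0.0},{"dx":0.0,"dy":-0.7,"dz":0.0,"wx":0.0,"wy":0.0,"wz":0.0,"claw":0.0},{"dx":0.0,"dy":-0.7,"dz":0.0,"wx":0.0,"wy":0.0,"wz":0.0,"claw":0.0},{"dx":0.0,"dy":-0.7,"dz":0.0,"wx":0.0,"wy":0.0,"wz":0.0,"claw":0.0}]}}

```text
t: 7.8
eef_pos: [448.4, -55.5, 108.9]
eef_rot: [0.713, -0.02, 0.7, 0.026]
ft_force: [0.6, -0.1, -1.8]
width: 27.2
```

{"name": "step_arm", "arguments": {"plan": [{"dx":0.0,"dy":-0.7,"dz":0.0,"wx":0.0,"wy":0.0,"wz":0.0,"claw":0.0},{"dx":0.0,"dy":-0.7,"dz":0.0,"wx":0.0,"wy":0.0,"wz":0.0,"claw":0.0},{"dx":0.0,"dy":-0.6,"dz":0.0,"wx":0.0,"wy":0.0,"wz":0.0,"claw":0.0},{"dx":0.0,"dy":-0.4,"dz":0.0,"wx":0.0,"wy":0.0,"wz":0.0,"claw":0.0},{"dx":0.0,"dy":0.0,"dz":0.0,"wx":0.0,"wy":0.0,"wz":0.0,"claw":0.0}]}}

```text
t: 8.3
eef_pos: [457.7, -160.3, 111.5]
eef_rot: [0.717, -0.021, 0.697, 0.024]
ft_force: [-0.4, 0.4, -2.6]
width: 27.2
```

```bash
python3 - <<'E'
from h import *
t=bot.read_camera("top"); crop(t,310,150,180,150,4,"t6.png")
s=bot.read_camera("scene"); crop(s,200,150,200,150,4,"s6.png")
o=bot.get_obs(); print(o["t"],o["eef_pos"],rot(o["eef_rot"]).as_matrix().round(3),o["ft_force"],o["width"])
E
```

```text
8.4 [ 456.87835991 -158.28735427  111.2273947 ] [[ 0.027 -0.065  0.998]
 [ 0.006  0.998  0.065]
 [-1.     0.004  0.027]] [-0.04696336  0.55248103 -1.5999507 ] 27.237474712840267
```

View pics/t6.png

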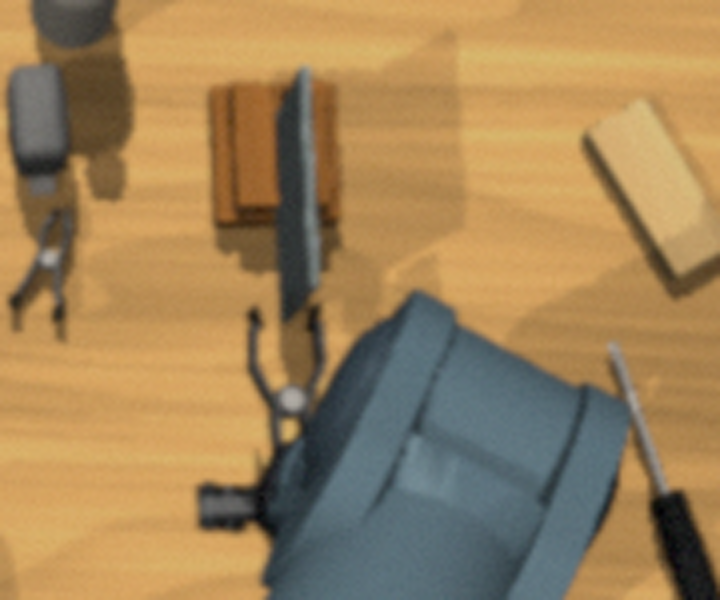

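View pics/s6.png

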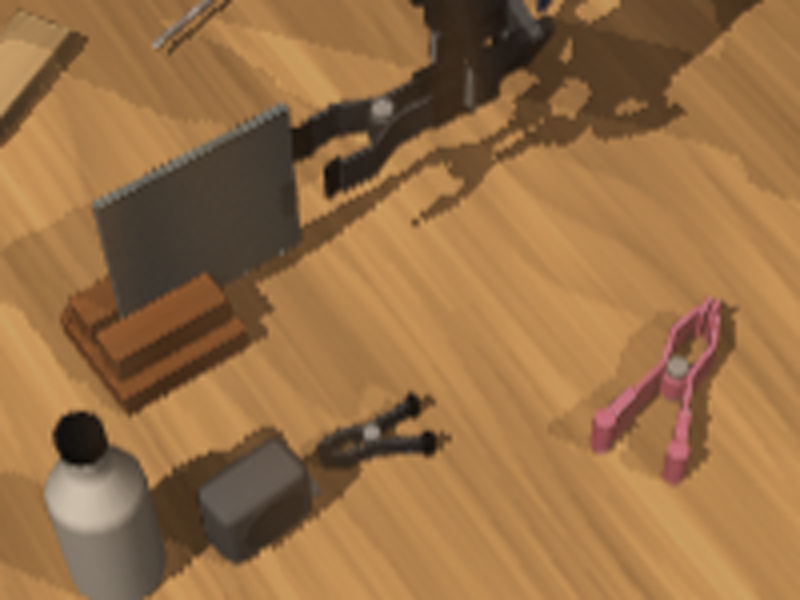

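```bash
python3 - <<'E'
from h import *
t=bot.read_camera("top"); s=bot.read_camera("scene")
T=lambda x,y:(310+(x+.5)/4-.5,150+(y+.5)/4-.5)
S=lambda x,y:(200+(x+.5)/4-.5,150+(y+.5)/4-.5)
print("pin",tri(t,T(292,401),s,S(382,107)))
pz=tri(t,T(292,401),s,S(382,107))[0][2]
for n,a in [("tipL",(254,313)),("tipR",(317,312))]: print(n,onz(t,*T(*a),pz))
print("cardtop near",onz(t,*T(316,287),150),tri(t,T(316,287),s,S(288,107)))
print("cardtop far",onz(t,*T(304,70),150))
print("cardbot near L",onz(t,*T(287,320),20))
print(bot.get_obs()["eef_pos"])
E
```

```text
pin (array([ 520.53730092, -157.89809984,  116.53761748]), np.float64(0.8398229266361021))
tipL [ 571.05232602 -134.85650936  116.53761748]
tipR [ 572.85488484 -171.62039918  116.53761748]
cardtop near [ 581.52644425 -165.87375964  150.        ] (array([ 581.51658985, -165.83646077,  146.20895632]), np.float64(1.8015868793142826))
cardtop far [ 708.32602181 -157.84471536  150.        ]
cardbot near L [ 583.54710726 -167.34387014   20.        ]
[ 455.93088344 -157.15329028  110.92850628]
```

```bash
python3 - <<'E'
from h import *
t=bot.read_camera("top"); s=bot.read_camera("scene")
crop(t,365,160,40,75,8,"t7.png"); crop(s,220,170,80,60,8,"s7.png")
a=cv2.imread("pics/t7.png");b=cv2.imread("pics/s7.png"); 
for im,e in((a,8),(b,8)):
    pass
T=lambda x,y:(365+(x+.5)/8-.5,160+(y+.5)/8-.5)
for z in(20,85,150):
  for y in (-162,-165,-168):
    u,v=proj(t,(582,y,z)); print(z,y,((u-365+.5)*8).round(),((v-160+.5)*8).round(), [((k-o+.5)*8).round() for k,o in zip(proj(s,(582,y,z)),(220,170))])
E
```

```text
20 -162 118.0 565.0 [np.float64(445.0), np.float64(326.0)]
20 -165 127.0 566.0 [np.float64(440.0), np.float64(320.0)]
20 -168 137.0 566.0 [np.float64(436.0), np.float64(314.0)]
85 -162 147.0 531.0 [np.float64(432.0), np.float64(197.0)]
85 -165 157.0 531.0 [np.float64(427.0), np.float64(190.0)]
85 -168 167.0 532.0 [np.float64(422.0), np.float64(184.0)]
150 -162 179.0 493.0 [np.float64(418.0), np.float64(54.0)]
150 -165 190.0 493.0 [np.float64(413.0), np.float64(48.0)]
150 -168 200.0 494.0 [np.float64(408.0), np.float64(42.0)]
```

View pics/t7.png

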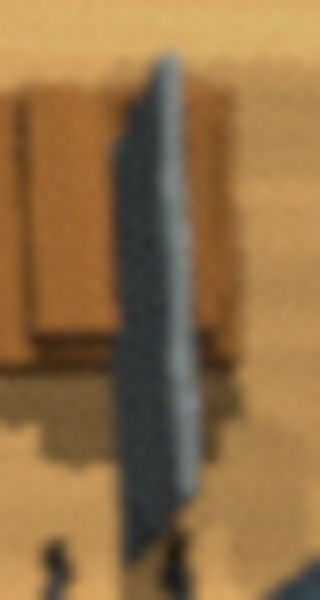

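View pics/s7.png

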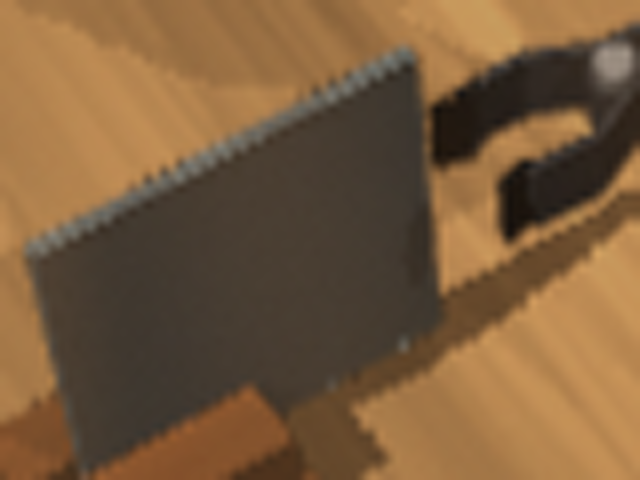

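Card edge measured at about (582.5, -166), card unmoved. Clamp pin is at about (520.5, -158), mid height 100, with jaw tips about 37 mm apart centre to centre (wide open). I'll centre sideways and level first.

{"name": "step_arm", "arguments": {"plan": [{"dx":0.0,"dy":-0.26,"dz":-0.1,"wx":0.0,"wy":0.3,"wz":0.0,"claw":0.0},{"dx":0.0,"dy":0.0,"dz":0.0,"wx":0.0,"wy":0.0,"wz":0.0,"claw":0.0},{"dx":0.0,"dy":0.0,"dz":0.0,"wx":0.0,"wy":0.0,"wz":0.0,"claw":0.0}]}}

```text
t: 8.9
eef_pos: [455.6, -166.6, 106.5]
eef_rot: [0.705, -0.022, 0.708, 0.027]
ft_force: [-0.7, 0.1, -0.7]
width: 27.2
```

```bash
python3 - <<'E'
from h import *
t=bot.read_camera("top"); crop(t,355,160,60,100,6,"t8.png")
s=bot.read_camera("scene"); crop(s,220,160,100,75,8,"s8.png")
o=bot.get_obs(); print(o["t"],o["eef_pos"],rot(o["eef_rot"]).as_matrix().round(3))
E
```

```text
9.0 [ 455.64669275 -166.69367985  106.58069004] [[-0.003 -0.069  0.998]
 [ 0.006  0.998  0.069]
 [-1.     0.007 -0.003]]
```

View pics/t8.png

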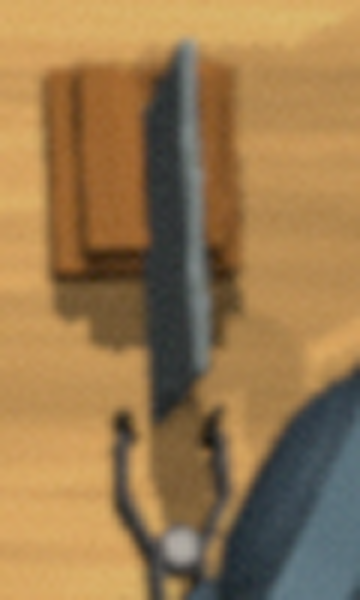

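View pics/s8.png

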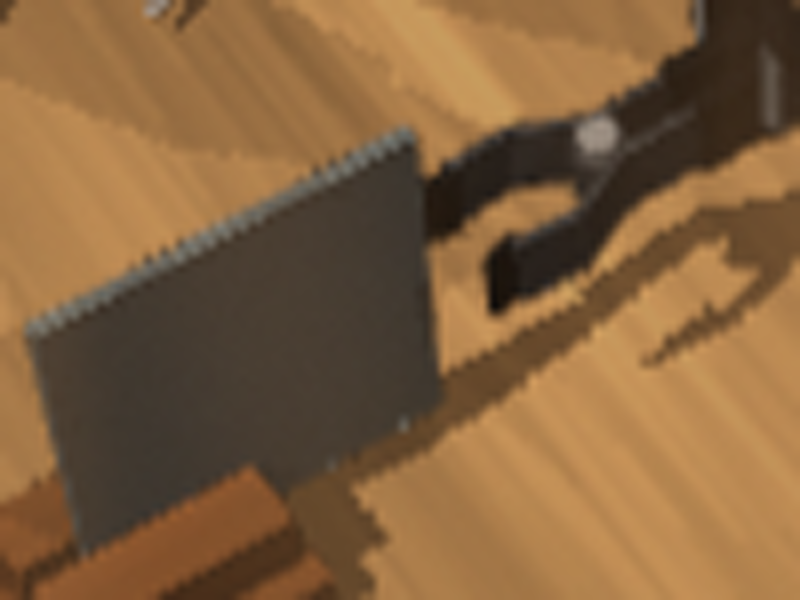

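```bash
python3 - <<'E'
from h import *
t=bot.read_camera("top"); s=bot.read_camera("scene")
T=lambda x,y:(355+(x+.5)/6-.5,160+(y+.5)/6-.5)
S=lambda x,y:(220+(x+.5)/8-.5,160+(y+.5)/8-.5)
P=tri(t,T(180,546),s,S(598,132)); print("pin",P)
for n,a in [("tipL",(123,418)),("tipR",(211,418)),("elbL",(119,490)),("elbR",(221,490))]: print(n,onz(t,*T(*a),P[0][2]-2))
print("tipL low/up scene", onz(s,*S(503,240),P[0][2]-2))
print("tipR up scene", onz(s,*S(432,180),P[0][2]-2))
E
```

```text
pin (array([ 519.64800747, -163.14585342,  112.21317285]), np.float64(1.0293150900447607))
tipL [ 569.0125079  -140.25586793  110.21317285]
tipR [ 570.14464301 -174.66458867  110.21317285]
elbL [ 540.65186551 -139.07673539  110.21317285]
elbR [ 541.93129926 -178.82872676  110.21317285]
tipL low/up scene [ 566.10720947 -143.58320634  110.21317285]
tipR up scene [ 571.98716553 -175.85114641  110.21317285]
```

{"name": "step_arm", "arguments": {"plan": [{"dx":0.0,"dy":-0.12,"dz":0.0,"wx":0.0,"wy":0.0,"wz":-0.2,"claw":0.0},{"dx":0.1,"dy":0.0,"dz":0.0,"wx":0.0,"wy":0.0,"wz":0.0,"claw":0.0},{"dx":0.2,"dy":0.0,"dz":0.0,"wx":0.0,"wy":0.0,"wz":0.0,"claw":0.0},{"dx":0.1,"dy":0.0,"dz":0.0,"wx":0.0,"wy":0.0,"wz":0.0,"claw":0.0},{"dx":0.0,"dy":0.0,"dz":0.0,"wx":0.0,"wy":0.0,"wz":0.0,"claw":0.0}]}}

```text
t: 9.6
eef_pos: [473.2, -172.0, 107.0]
eef_rot: [0.706, -0.016, 0.707, 0.02]
ft_force: [-0.7, 0.6, -1.7]
width: 27.3
```

```bash
python3 - <<'E'
from h import *
t=bot.read_camera("top"); crop(t,355,160,60,100,6,"t9.png")
s=bot.read_camera("scene"); crop(s,220,160,100,75,8,"s9.png")
o=bot.get_obs(); print(o["t"],o["eef_pos"],rot(o["eef_rot"]).as_matrix().round(3))
E
```

```text
9.7 [ 472.50245461 -171.86783546  106.93325112] [[-0.002 -0.05   0.999]
 [ 0.006  0.999  0.05 ]
 [-1.     0.006 -0.002]]
```

View pics/t9.png

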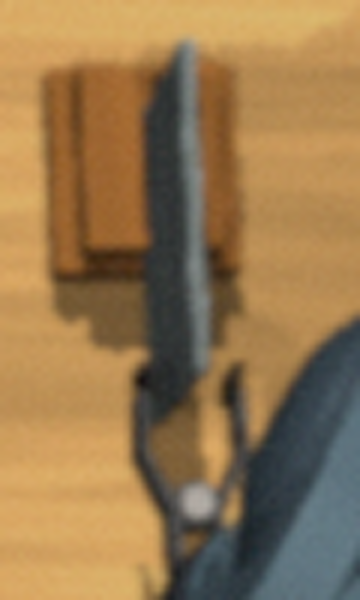

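View pics/s9.png

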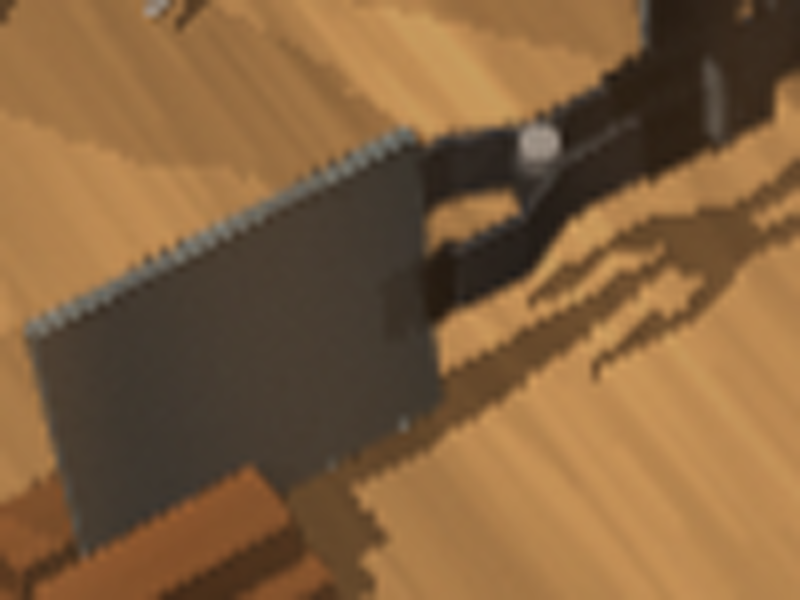

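Centred on the card edge: in the top view the tips are at u=143 and 234, and the edge at that height is at about 186. Advancing the rest.

{"name": "step_arm", "arguments": {"plan": [{"dx":0.1,"dy":0.03,"dz":0.0,"wx":0.0,"wy":0.0,"wz":0.0,"claw":0.0},{"dx":0.2,"dy":0.02,"dz":0.0,"wx":0.0,"wy":0.0,"wz":0.0,"claw":0.0},{"dx":0.15,"dy":0.0,"dz":0.0,"wx":0.0,"wy":0.0,"wz":0.0,"claw":0.0},{"dx":0.0,"dy":0.0,"dz":0.0,"wx":0.0,"wy":0.0,"wz":0.0,"claw":0.0},{"dx":0.0,"dy":0.0,"dz":0.0,"wx":0.0,"wy":0.0,"wz":0.0,"claw":0.0}]}}

```text
t: 10.2
eef_pos: [492.0, -169.3, 106.8]
eef_rot: [0.706, -0.015, 0.708, 0.02]
ft_force: [-0.6, 0.7, -2.5]
width: 27.1
```

```bash
python3 - <<'E'
from h import *
t=bot.read_camera("top"); crop(t,355,160,60,100,6,"t10.png")
s=bot.read_camera("scene"); crop(s,220,160,100,75,8,"s10.png")
o=bot.get_obs(); print(o["t"],o["eef_pos"],rot(o["eef_rot"]).as_matrix().round(3),o["ft_force"])
E
```

```text
10.3 [ 491.81808152 -169.38342272  106.80221281] [[-0.003 -0.05   0.999]
 [ 0.007  0.999  0.05 ]
 [-1.     0.007 -0.002]] [ 0.48602801  0.34887816 -1.18796825]
```

View pics/t10.png

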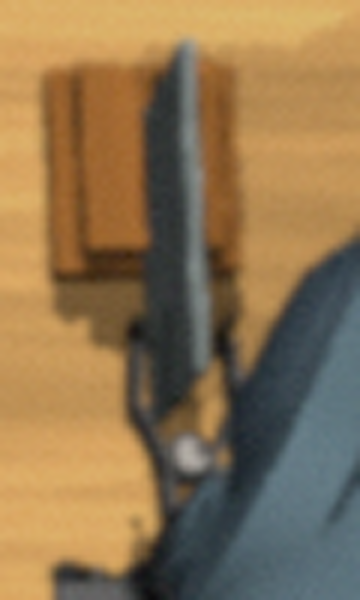

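View pics/s10.png

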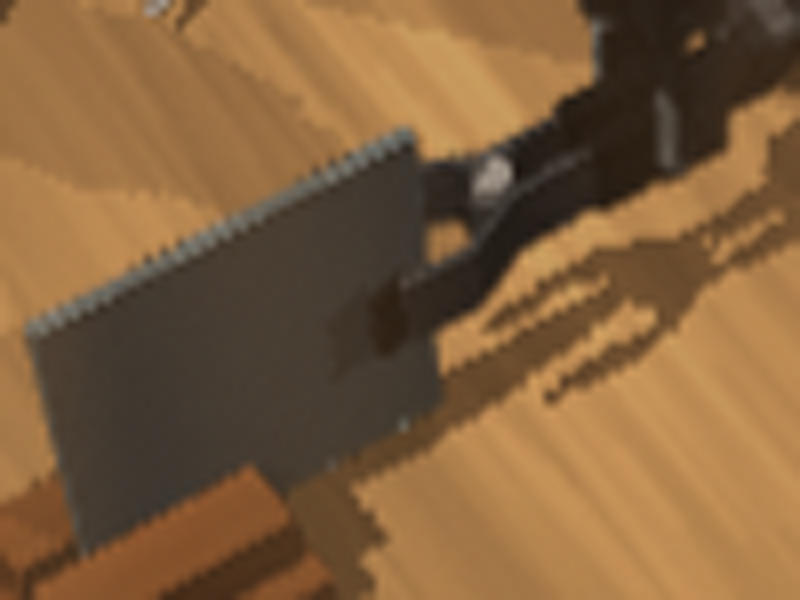

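```bash
python3 - <<'E'
from h import *
t=bot.read_camera("top"); s=bot.read_camera("scene")
T=lambda x,y:(355+(x+.5)/6-.5,160+(y+.5)/6-.5)
S=lambda x,y:(220+(x+.5)/8-.5,160+(y+.5)/8-.5)
P=tri(t,T(192,453),s,S(494,174)); print("pin",P)
for n,a in [("tipL",(135,330)),("tipR",(223,330))]: print(n,onz(t,*T(*a),110))
print("tipL scene top inner/outer", onz(s,*S(385,290),110))
print("cardtop near",onz(t,*T(198,370),150), "scene +y corner",onz(s,*S(412,131),150))
print("at z110 card edge left/centre/right, crop px:",[((np.array(proj(t,(582,y,110)))-[355,160]+.5)*6).round() for y in(-163,-166,-169)])
E
```

```text
pin (array([ 555.625107  , -166.93141653,  111.56415503]), np.float64(0.7022124018207533))
tipL [ 604.07848587 -144.534886    110.        ]
tipR [ 605.24688896 -179.10405034  110.        ]
tipL scene top inner/outer [ 605.65174266 -146.05566876  110.        ]
cardtop near [ 581.73517377 -163.49814653  150.        ] scene +y corner [ 582.86427197 -163.9029431   150.        ]
at z110 card edge left/centre/right, crop px: [array([182., 388.]), array([190., 388.]), array([197., 388.])]
```

Edge about 27 mm ahead of the pin and within about 1–2 mm of the mid plane, pin mid height about 95 mm, card unmoved. I'll hold still, then check again.

{"name": "step_arm", "arguments": {"plan": [{"dx":0.0,"dy":0.0,"dz":0.0,"wx":0.0,"wy":0.0,"wz":0.0,"claw":0.0},{"dx":0.0,"dy":0.0,"dz":0.0,"wx":0.0,"wy":0.0,"wz":0.0,"claw":0.0},{"dx":0.0,"dy":0.0,"dz":0.0,"wx":0.0,"wy":0.0,"wz":0.0,"claw":0.0},{"dx":0.0,"dy":0.0,"dz":0.0,"wx":0.0,"wy":0.0,"wz":0.0,"claw":0.0},{"dx":0.0,"dy":0.0,"dz":0.0,"wx":0.0,"wy":0.0,"wz":0.0,"claw":0.0}]}}

```text
t: 10.9
eef_pos: [491.0, -169.4, 106.9]
eef_rot: [0.706, -0.015, 0.708, 0.02]
ft_force: [0.2, 0.0, -0.9]
width: 27.3
```

{"name": "step_arm", "arguments": {"plan": [{"dx":0.0,"dy":0.0,"dz":0.0,"wx":0.0,"wy":0.0,"wz":0.0,"claw":0.0},{"dx":0.0,"dy":0.0,"dz":0.0,"wx":0.0,"wy":0.0,"wz":0.0,"claw":0.0},{"dx":0.0,"dy":0.0,"dz":0.0,"wx":0.0,"wy":0.0,"wz":0.0,"claw":0.0}]}}

```text
t: 11.2
eef_pos: [491.0, -169.4, 106.9]
eef_rot: [0.706, -0.015, 0.708, 0.02]
ft_force: [-0.0, -0.8, -1.5]
width: 27.2
```

```bash
python3 - <<'E'
from h import *
t=bot.read_camera("top"); crop(t,355,160,60,100,6,"t11.png")
s=bot.read_camera("scene"); cv2.imwrite("pics/s11.png",s["img"])
o=bot.get_obs(); print(o["t"],o["eef_pos"],abs(o["joint_vel"]).max(),o["ft_force"],o["width"])
E
```

```text
11.3 [ 490.96268027 -169.39086572  106.88676878] 0.0017193495690149027 [ 0.90033152  0.22620727 -2.73269982] 27.27584336535432
```

View pics/t11.png

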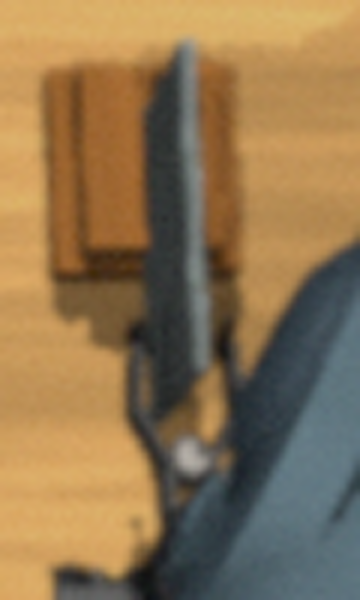

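View pics/s11.png

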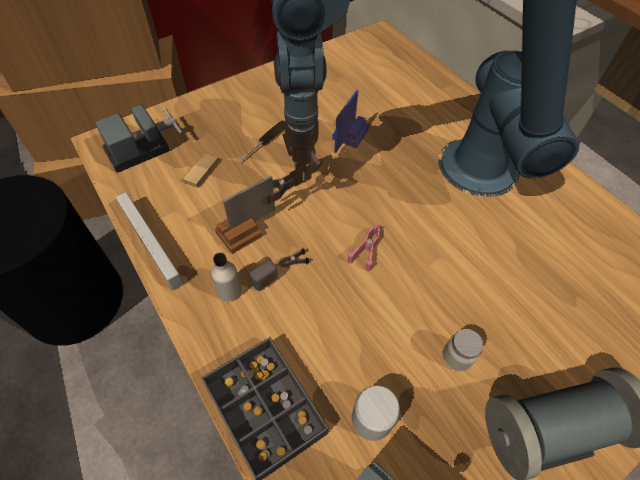

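The last pictures show the clamp's jaws straddling the card edge, with the pin at (191,455) in the crop. The card and the bystanders are where they started, and the arm is at rest. Handing in.

```bash
python3 -c "
from workcell import bot
print(bot.hand_in())"
```

```text
the job is handed in; nothing more can be done
None
```

I picked up the large clamp by its handles with a 50 N grip and squeezed it wide open. I then brought it level to the card's near edge, and handed the job in at about 11.3 s still holding it there.

- **Position:** in the last measurement the card edge was about 27 mm ahead of the pin. That is more than 20 mm past the pad tips and within about 2 mm of the clamp's mid plane.
- **Height and alignment:** the pin's mid height was about 95 mm. Tool yaw was about 0.05 rad against about 0.06 rad for the card, and tilt was under 0.01 rad.
- **Opening:** the jaw tips measured about 35 mm centre to centre, which fits fully open.
- **Contact:** there seems to be roughly 10 mm clear on each side of the card. Forces stayed at noise level plus the clamp's weight, and the arm was at rest.
- **Card and bystanders:** the card was where it started to within about 2 mm. The other objects looked unmoved in the last scene picture.

**Disagreements between checks:**
- The gripper read 27 mm over the handles, against the 35 mm given for the open stop. The pictures suggested about 31 mm there and still showed the jaws fully open.
- The pictures differed by 2–3 mm on the card's and the clamp's sideways position. Pin to tips gave a clamp yaw of 0.10 rad just before the final 1° correction, where the tool then read 0.07. All of this is within tolerance.
- While the fingers closed, the upward force briefly read about 18 N, probably the tips touching the bench.

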